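Pull the used filter cartridge out of its snap-in bay and stand it on the trivet

ROBOT

A 6-joint arm with a two-finger parallel gripper is mounted at the origin on the work surface. World frame = base frame: x ahead of the robot, y to its left, z up, the work surface at z = 0. Lengths are in m, angles in rad, forces in N, time in s.
With the tool pointing down it reaches from about 0.3 to 0.875 m from the base axis. Payload 6.4 kg.
Tool frame: the origin (TCP) lies on the centre line of the jaws, within the pads' length; the fingertips stand 25 mm ahead of it and the grasp point (between the pads) lies 6 mm ahead of it; z points along the fingers, y is the line along which they close (so a half turn about z gives the same grasp; the last joint's range is limited). The gripper opens to 85 mm and grips with 20 to 120 N. Pads are 22 mm wide; open, the fingers measure 114 mm over their backs; the gripper's body (76 mm by 85 mm) begins 54 mm behind the grasp point. The pads swing forward as they close: fully open they stand 13 mm farther back than shut.
Start: joints at [1.126, 0.181, 1.607, -0, 1.354, -0.206], TCP at [0.136, 0.559, 0.256] pointing down, gripper open.
Joint ranges: [-2.99, 2.99], [-0.89, 2.07], [0.3, 2.58], [-1.14, 4.28], [0, 2.63], [-3.12, 3.12]. Speed limits (rad/s): [2.57, 2.57, 3.01, 3.14, 3.14, 3.14].

INTERFACE

Orientations are given as a unit quaternion [w, x, y, z].
In Python, from bench import get_obs, camera, hand_in, spot_in gives the robot as it stands.
- The arm moves only by the shell command python3 -m jog 'ROWS'. ROWS is JSON, one flat list of numbers, 7 for each row, row after row: the shift along the tool's x, y, z in m, then the turn, a rotation vector about the tool's x, y, z in rad, then the closure, from 0 (fully open) to 1 (shut). A call has 1 to 20 rows; each row is the pose to reach, as a shift and turn from the pose commanded when the call began, along the tool's axes at that moment; what a row does not reach only later rows make up. A row lasts 1/8 s, in which the tool goes at most 62.5 mm and 10.7 degrees, less where a joint would pass 70% of its speed; a pose out of reach is approached as far as the arm can. A call with a gripper value outside its range is refused whole. The fingers move at their own pace and stop on an object; the grip force is fixed at half the most. Time passes only in rows, so rows that repeat a pose let the fingers close. It gives the time, the measured TCP pose, the force, the opening and the grip force at its end, in the units of the state.
- get_obs(): the state, without advancing time (a new reading comes with each control period).
- camera(name): name is "scene" or "top"; returns a dict with "frame" (384x512x3 uint8, red, green, blue), "mtx" (3x3 intrinsics, pixels), "extrinsics" (4x4, takes a point from camera to world coordinates). Camera axes: x right, y up, looking along -z (the intrinsics and any distortion apply to the point x, -y, -z); pixel columns grow to the right and rows downward; lengths in m; the calibration is good to about 2 mm. A picture is of the moment at which its call begins. There is no depth.
- hand_in(): hands the job in; it is judged then, once.
Trained networks look in a picture, given as the dict that the camera call returned (one of the last four; its "shot" number tells which), for a name from the list of things; names that differ only in an ending like _2 or _b are one class to them, and where a whole thing is asked for, a point or a joint stands for the part that bears it (a point fixed in the world has none). Each returns a list of dicts, best first, with "confidence" (0 to 1); they miss things now and then, are a little off and sometimes report something else, mostly with a low value. They report only what shows in the picture. A call takes as long as a camera call. They do not tell look-alikes from the thing itself.
- spot_in(picture, name): "xyz" ([x, y, z] in m, in world coordinates, good to about 4 mm: the middle of the surface that is visible of it).
The state is a dict: "time_s": time; "q": joint angles; "dq": joint speeds; "joint_efforts": joint torques, N m; "eef_pos": TCP position; "eef_rot": TCP orientation; "wrist_force": force on the tool from outside, world axes, zero at the start; "torque": the same for the moment, N m; "opening": opening from 0.0 (shut) to 1.0 (fully open); "grasp_force": force on a finger pad.
Only numpy, scipy, OpenCV 4.12 (cv2) and the standard library are available. Lean on these libraries where they do the work, as an engineer would, in place of code of your own. Each camera call takes 0.05 s, during which the arm holds its last target. There are 200 camera calls.

TASK

The water purifier's cartridge with the orange tab is used up: pull it by its tab straight out of its slanting snap-in bay, then stand it upright, tab on top, wholly on the yellow trivet to drain - set it down, do not let go of it in the air. Leave the blue-tabbed cartridge fully home in its bay, and leave the bowls, the mug and the wooden mwiko where they are.

Things in the scene. Friction and masses are not known exactly. Their poses are not given: they have to be found in the camera images.
- spent: Used filter cartridge, loose, 0.17 to 0.30 kg, seated in either bay of the purifier. White block 46 x 46 x 80 mm with an orange band and an orange flat pull tab on its top (120 mm long in all). Origin: centre of the underside; own z runs to the tab. Seated, its z leans 35 degrees from vertical to the purifier's front, its y is the purifier's y, 45 mm of it is in the bay and it cannot turn.
- spent_tab (a point): Middle of the used cartridge's orange tab, 100 mm from the cartridge's origin along its z; axes as the cartridge's. The tab is 12 mm thick along x, 36 mm wide along y, 40 mm tall along z (20 mm either way), so it is pinched across x.
- fresh: New cartridge, same make, size and axes as the used one but with a blue tab and band, seated in the other bay, 72 mm beside it. To be left seated.
- purifier: White water purifier, fixed, 150 x 150 mm; pale blue tank at its back (+x), 129 mm high; before it two bays (36 mm to its +y and -y) leaning 35 degrees to its front (-x, roughly to the robot). Sprung balls in each bay hold the cartridge's groove: 12 to 20 N along its z unsnaps it within 8 mm. Origin: on the underside, midway between the sides, 53 mm from the front, on the granite, 20 mm above the work surface.
- trivet: Round yellow silicone trivet, 160 mm across, 8 mm thick, lying fixed on the granite offcut (20 mm thick, dark). Origin: centre of the underside; its top is 8 mm above that.
- bowls: Nested stainless bowls, 170 mm across, 90 mm high, with closed tongs lying across the rim up to 97 mm high and 128 mm to the bowls' own +x; loose bystander. Origin: centre of the underside.
- mug: Blue ceramic mug, 76 mm across, 90 mm high, with a handle at its own +y (roughly towards the robot); loose bystander. Origin: centre of the underside.
- mwiko: Heavy dark wooden cooking paddle (mwiko), 355 mm long, lying flat along its own x, up to 58 mm wide and 18 mm high; loose bystander. Origin: on the underside, 169 mm from the handle end.
Things that resemble listed ones, but are neither listed nor needed, are in the scene too. What is shaped like the spent but green is not meant.

How it is judged:
On the way:
1. the orange-tabbed cartridge is pulled clear of its bay, held by the robot (distance of spent from where it was at the start of the episode above 0.05 m and contact force between the fingers and spent above 0.5 N), for 0.1 s.
At the end, for the whole second after the job is handed in: The orange-tabbed cartridge stands upright (within 0.1 rad), at rest, its underside on the trivet (within 4 mm of its top), its centre within 45 mm of the trivet's; the blue-tabbed one has moved under 8 mm, bowls and mug under 20 mm, mwiko under 30 mm (horizontal distance between spent and trivet below 0.045 m and z of spent in the frame of trivet between 0.004 and 0.012 m and angle between spent's own z axis and vertical below 0.1 rad and linear speed of spent below 0.02 m/s and contact force between spent and trivet above 0.3 N and distance of fresh from where it was at the start of the episode below 0.008 m and distance of each of bowls, mug from where it was at the start of the episode below 0.02 m and distance of mwiko from where it was at the start of the episode below 0.03 m); the robot touches nothing.
It fails at once if the blue-tabbed cartridge is pulled (8 mm or more) (distance of fresh from where it was at the start of the episode above 0.008 m).
It fails at once if the bowls, the mug or the mwiko are pushed away (20, 20, 30 mm) or the mug is tipped (not (distance of bowls from where it was at the start of the episode below 0.02 m) or not (distance of mug from where it was at the start of the episode below 0.02 m) or not (distance of mwiko from where it was at the start of the episode below 0.03 m) or angle between mug's own z axis and vertical above 0.5 rad).
It fails at once if the cartridge, out of its bay, is let go of in the air (underside more than 15 mm above the trivet's top) (distance of spent from where it was at the start of the episode above 0.05 m and z of spent in the frame of trivet above 0.023 m and angle between spent's own z axis and vertical below 1.2 rad and contact force between the fingers and spent below 0.1 N).
It also fails if it takes over 43 s, if anything falls off the work surface, if the arm or the gripper's body presses on something with over 40 N, if the wrist force passes 120 N, or if a joint passes its speed limit or range.

## Working session

There is one attempt and no reset: what is moved stays moved. The work goes in short steps, Python scripts to look and compute and a shell command to move; the robot and the scene stay as the last step left them, time stands still between calls to the robot, and variables do not carry over. Pictures are saved under pics/ and viewed, at most 10 in all, crops included, and the job is handed in when it is done.

```bash
mkdir -p pics; cat > h.py <<'E'
import numpy as np, cv2
from bench import get_obs, camera, spot_in
from scipy.spatial.transform import Rotation as R
def save(p,n): cv2.imwrite('pics/'+n,p['frame'][:,:,::-1])
def ray(p,u,v):
    E=np.array(p['extrinsics']);K=np.array(p['mtx'])
    d=np.linalg.inv(K)@[u,v,1]; d=E[:3,:3]@[d[0],-d[1],-d[2]]
    return E[:3,3],d
def atz(p,u,v,z):
    o,d=ray(p,u,v); return o+d*(z-o[2])/d[2]
def pix(p,X):
    E=np.array(p['extrinsics']);K=np.array(p['mtx'])
    c=E[:3,:3].T@(np.array(X)-E[:3,3]); c=K@[c[0],-c[1],-c[2]]; return (c[:2]/c[2]).round(1)
def q(o): w=o['eef_rot']; return R.from_quat([w[1],w[2],w[3],w[0]])
E
python3 - <<'E'
from h import *
ps=[camera(n) for n in ('top','scene')]
cv2.imwrite('pics/a.png',np.vstack([p['frame'] for p in ps])[:,:,::-1])
print([k for k in ps[0]])
for p,n in zip(ps,('top','scene')):
    print(n,np.array(p['extrinsics'])[:3,3].round(2))
    save(p,n+'.png')
    for name in ('spent','spent_tab','fresh','purifier','trivet','bowls','mug','mwiko'):
        for d in spot_in(p,name)[:4]: print(name,np.round(d['xyz'],3),round(d['confidence'],2),pix(p,d['xyz']))
o=get_obs();print(o['eef_pos'],o['eef_rot'],o['time_s'])
E
```

```text
['frame', 'mtx', 'extrinsics', 'shot']
top [ 0.5  -0.13  1.24]
spent [ 0.53  -0.5    0.048] 0.71 [388.5 224.7]
spent [ 0.536 -0.209  0.148] 0.55 [284.4 220.3]
spent_tab [ 0.53  -0.502  0.048] 0.65 [389.3 224.5]
spent_tab [ 0.538 -0.211  0.151] 0.63 [285.1 219.7]
fresh [ 0.53  -0.138  0.149] 0.56 [255.9 222.4]
purifier [ 0.541 -0.213  0.148] 0.73 [285.9 218.4]
purifier [ 0.592 -0.169  0.119] 0.61 [267.8 198.9]
trivet [0.499 0.14  0.029] 0.58 [154.  234.1]
trivet [0.773 0.002 0.09 ] 0.52 [203.9 131.4]
bowls [ 0.772 -0.001  0.088] 0.9 [205. 132.]
mug [0.393 0.004 0.038] 0.72 [202.5 273.5]
mwiko [ 0.661 -0.365  0.029] 0.68 [337.3 177.3]
scene [ 1.26 -0.17  0.79]
spent [ 0.555 -0.502  0.045] 0.96 [121.5 202.8]
spent [ 0.549 -0.214  0.15 ] 0.88 [220.6 172.5]
spent_tab [ 0.551 -0.506  0.041] 0.92 [120.8 202.8]
spent_tab [ 0.544 -0.213  0.149] 0.71 [221.1 171.4]
fresh [ 0.541 -0.138  0.148] 0.84 [248.7 170.3]
fresh [ 0.634 -0.169  0.117] 0.53 [237.9 203.7]
purifier [ 0.636 -0.167  0.117] 0.84 [239.  204.1]
trivet [0.51  0.136 0.029] 0.64 [338.4 191.3]
bowls [ 0.758 -0.006  0.094] 0.72 [306.8 246.4]
mug [0.425 0.001 0.079] 0.6 [292.1 161.2]
mwiko [ 0.683 -0.362  0.033] 0.62 [165.7 240.3]
mwiko [ 0.55  -0.215  0.147] 0.46 [220.2 173.5]
[0.13598149 0.55870403 0.25629823] [4.21102946e-06 1.19114134e-01 9.92880568e-01 4.86546308e-06] 0.9
```

View pics/top.png

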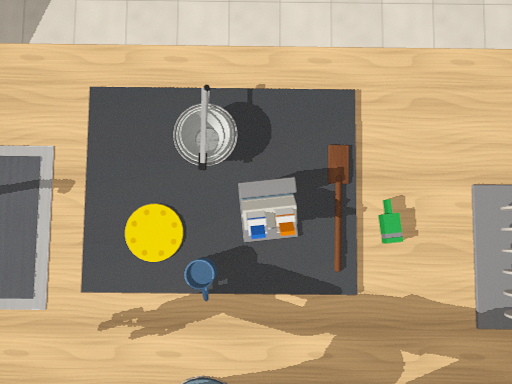

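View pics/scene.png

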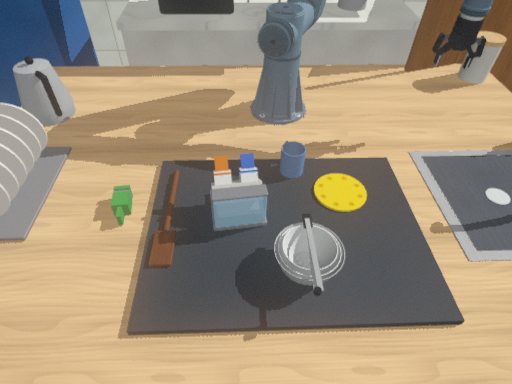

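The two cartridges in the bays are orange-tabbed at top (286,226) and scene (221,170), and blue-tabbed at top (258,229) and scene (248,170). The green look-alike is loose at top (390,225). The orange one in the bay is the one meant. I'll confirm it in a crop and measure it.

```bash
python3 - <<'E'
from h import *
T,S=camera('top'),camera('scene')
a=cv2.resize(T['frame'][170:250,230:310],(400,400),interpolation=cv2.INTER_CUBIC)
b=cv2.resize(S['frame'][145:235,200:280],(400,450),interpolation=cv2.INTER_CUBIC)[:400]
cv2.imwrite('pics/c1.png',np.hstack([a,b])[:,:,::-1])
def blobs(p,lo,hi):
    m=cv2.inRange(cv2.cvtColor(p['frame'],cv2.COLOR_RGB2HSV),lo,hi)
    n,l,s,c=cv2.connectedComponentsWithStats(m)
    return [(s[i].tolist(),c[i].round(1).tolist()) for i in range(1,n) if s[i][4]>25]
for n,p in (('T',T),('S',S)):
    print(n,'orange',blobs(p,(8,190,120),(16,255,255)))
    print(n,'blue',blobs(p,(105,190,100),(120,255,255)))
    print(n,'yellow',blobs(p,(22,180,120),(32,255,255)))
for s,c in blobs(T,(22,180,120),(32,255,255)): print('trivet',atz(T,*c,.028))
for s,c in blobs(S,(22,180,120),(32,255,255)): print('trivetS',atz(S,*c,.028))
E
```

```text
T orange [([279, 222, 15, 10, 120], [286.2, 226.6])]
T blue [([251, 225, 14, 13, 153], [257.5, 231.2])]
T yellow [([125, 204, 58, 58, 2656], [153.6, 232.4])]
S orange []
S blue []
S yellow [([314, 174, 52, 37, 1518], [339.7, 192.0])]
trivet [0.50321902 0.14192039 0.028     ]
trivetS [0.51249958 0.14015528 0.028     ]
```

View pics/c1.png

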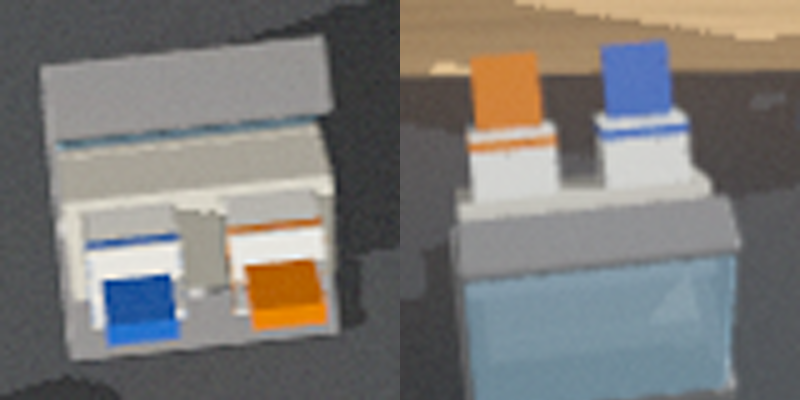

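The crop shows the orange-tabbed cartridge seated in the purifier's −y bay, its tab at about top (286–288, 222–236). The blue-tabbed one is beside it. Next I fit the tab pose from the corners.

```bash
python3 - <<'E'
from h import *
from scipy.optimize import least_squares
T,S=camera('top'),camera('scene')
t=lambda x,y:((x+.5)/5-.5+230,(y+.5)/5-.5+170)
s=lambda x,y:((x-400+.5)/5-.5+200,(y+.5)/5-.5+145)
# (pic, local corner (x,ysign,z), pixel, yoff)
D=[]
for off,tp,sc in ((0,[(243,265),(320,260),(252,308),(325,303),(252,330),(327,327)],[(471,56),(538,53),(475,129),(543,124)]),
              (.072,[(103,282),(172,276),(107,324),(180,319),(107,345),(180,341)],[(601,45),(668,41),(607,117),(671,112)])):
    L=[(.006,1,-.02),(.006,-1,-.02),(.006,1,.02),(.006,-1,.02),(-.006,1,.02),(-.006,-1,.02)]
    for l,p in zip(L,tp): D.append((T,l,t(*p),off))
    L=[(0,-1,.02),(0,1,.02),(.006,-1,-.02),(.006,1,-.02)]
    for l,p in zip(L,sc): D.append((S,l,s(*p),off))
rot=lambda yaw:R.from_euler('ZY',[yaw,-np.radians(35)])
def f(v,per=False):
    return np.concatenate([pix(p,v[:3]+rot(v[3]).apply([l[0],l[1]*.018+o,l[2]]))-u for p,l,u,o in D])
r=least_squares(f,[.52,-.21,.15,.08],loss='soft_l1',diff_step=1e-3,x_scale=[.1,.1,.1,.1])
print(r.x,np.abs(f(r.x)).mean()); print(f(r.x).reshape(-1,2).round(1).tolist())
v=r.x; Rc=rot(v[3]); np.save('fit.npy',v)
o=get_obs(); Q=q(o); P=np.array(o['eef_pos'])
z=-Rc.as_matrix()[:,2]
for sg in (1,-1):
    y=sg*Rc.as_matrix()[:,0]; G=R.from_matrix(np.c_[np.cross(y,z),y,z])
    for d in (.08,.003):
        tcp=v[:3]-z*(.006+d)
        print(sg,d,tcp.round(4),'shift',Q.inv().apply(tcp-P).round(4),'turn',(Q.inv()*G).as_rotvec().round(4))
print(Q.as_matrix().round(3), o['q'])
E
```

```text
[ 0.5149383  -0.21416014  0.15638414  0.08118248] 0.32500000000000284
[[0.3, 0.3], [-0.7, 0.2], [0.1, 0.8], [0.3, 0.8], [0.2, 0.5], [0.0, 0.0], [-0.1, -0.3], [-0.4, -0.6], [0.2, -0.1], [-0.2, -0.1], [-0.4, -1.0], [0.2, -0.9], [-0.6, -0.2], [-0.3, -0.3], [-0.3, -0.4], [-0.1, -0.6], [0.1, 0.1], [-0.3, 0.0], [0.0, 0.4], [0.2, 0.4]]
1 0.08 [ 0.4658 -0.2182  0.2268] shift [-0.5042 -0.6768  0.0295] turn [-0.5281 -0.3814  1.2096]
1 0.003 [ 0.5098 -0.2146  0.1638] shift [-0.5461 -0.663   0.0925] turn [-0.5281 -0.3814  1.2096]
-1 0.08 [ 0.4658 -0.2182  0.2268] shift [-0.5042 -0.6768  0.0295] turn [ 0.4152 -0.5749 -1.8238]
-1 0.003 [ 0.5098 -0.2146  0.1638] shift [-0.5461 -0.663   0.0925] turn [ 0.4152 -0.5749 -1.8238]
[[-0.972  0.237  0.   ]
 [ 0.237  0.972  0.   ]
 [-0.     0.    -1.   ]] [ 1.12571021e+00  1.80778141e-01  1.60698998e+00 -3.37699800e-05
  1.35375713e+00 -2.06301513e-01]
```

```bash
python3 -m jog '[-0.06,-0.05,-0.03,-0.04,-0.03,0.1,0, -0.12,-0.1,-0.06,-0.08,-0.06,0.2,0, -0.17,-0.15,-0.065,-0.12,-0.09,0.3,0.1, -0.22,-0.2,-0.065,-0.16,-0.13,0.4,0.2, -0.26,-0.24,-0.065,-0.2,-0.16,0.5,0.3, -0.31,-0.28,-0.065,-0.23,-0.18,0.55,0.4, -0.35,-0.32,-0.065,-0.25,-0.2,0.6,0.4, -0.37,-0.37,-0.06,-0.3,-0.22,0.7,0.4, -0.4,-0.42,-0.05,-0.35,-0.26,0.8,0.4, -0.42,-0.47,-0.04,-0.4,-0.3,0.9,0.4, -0.45,-0.52,-0.03,-0.44,-0.33,1.0,0.4, -0.47,-0.57,-0.01,-0.48,-0.36,1.1,0.4, -0.485,-0.62,0.01,-0.528,-0.381,1.21,0.4, -0.5,-0.66,0.02,-0.528,-0.381,1.21,0.4, -0.504,-0.677,0.0295,-0.528,-0.381,1.21,0.4, -0.504,-0.677,0.0295,-0.528,-0.381,1.21,0.4, -0.504,-0.677,0.0295,-0.528,-0.381,1.21,0.4, -0.504,-0.677,0.0295,-0.528,-0.381,1.21,0.4]'
python3 - <<'E'
from h import *
v=np.load('fit.npy'); Rc=R.from_euler('ZY',[v[3],-np.radians(35)]); M=Rc.as_matrix()
o=get_obs();Q=q(o);P=np.array(o['eef_pos'])
G=R.from_matrix(np.c_[np.cross(M[:,0],-M[:,2]),M[:,0],-M[:,2]])
print('shift to grasp',Q.inv().apply(v[:3]+M[:,2]*.009-P).round(4),'turn',(Q.inv()*G).as_rotvec().round(3),o['opening'],o['q'])
T,S=camera('top'),camera('scene')
a=cv2.resize(T['frame'][150:290,220:360],(400,400),interpolation=cv2.INTER_CUBIC)
b=cv2.resize(S['frame'][95:235,160:300],(400,400),interpolation=cv2.INTER_CUBIC)
cv2.imwrite('pics/c2.png',np.hstack([a,b])[:,:,::-1])
E
```

```text
time_s: 3.35
eef_pos: [0.4658, -0.2173, 0.2274]
eef_rot: [0.204, 0.646, 0.702, 0.221]
wrist_force: [0.1, 0.3, -0.5]
opening: 0.598
grasp_force: 0.0
shift to grasp [-0.0008 -0.0004  0.0774] turn [ 0.    -0.     0.001] 0.5975500363646232 [-0.97786422 -0.19535499  2.15720721  0.65596476  0.96209282 -1.38569233]
```

View pics/c2.png

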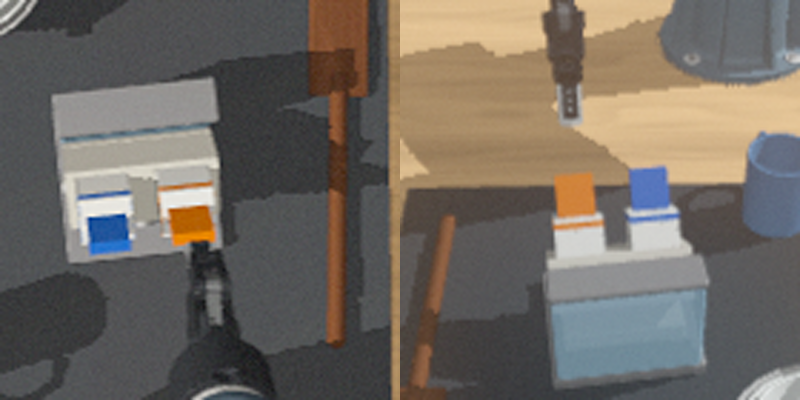

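The gripper (tips at crop 2, (570,118)) lines up over the orange tab at (576,195). Going in and closing.

```bash
python3 -m jog '[0,0,0.02,0,0,0,0.4, -0.001,0,0.04,0,0,0,0.4, -0.001,0,0.055,0,0,0,0.4, -0.001,0,0.068,0,0,0,0.4, -0.001,0,0.077,0,0,0,0.4, -0.001,0,0.077,0,0,0,0.4, -0.001,0,0.077,0,0,0,0.6, -0.001,0,0.077,0,0,0,0.8, -0.001,0,0.077,0,0,0,1, -0.001,0,0.077,0,0,0,1, -0.001,0,0.077,0,0,0,1, -0.001,0,0.077,0,0,0,1, -0.001,0,0.077,0,0,0,1]'
```

```text
time_s: 5.08
eef_pos: [0.5109, -0.2164, 0.1655]
eef_rot: [0.205, 0.646, 0.701, 0.222]
wrist_force: [5.8, 1.2, 2.2]
opening: 0.13
grasp_force: 58.4
```

```bash
python3 -m jog '[0,0,-0.003,0,0,0,1, 0,0,-0.006,0,0,0,1, 0,0,-0.01,0,0,0,1, 0,0,-0.015,0,0,0,1, 0,0,-0.022,0,0,0,1, 0,0,-0.03,0,0,0,1, 0,0,-0.04,0,0,0,1, 0,0,-0.05,0,0,0,1, 0,0,-0.06,0,0,0,1, 0,0,-0.07,0,0,0,1, 0,0,-0.085,0,0,0,1, 0,0,-0.1,0,0,0,1, 0,0,-0.1,0,0,0,1, 0,0,-0.1,0,0,0,1]'
python3 - <<'E'
from h import *
v=np.load('fit.npy')
o=get_obs();Q=q(o);P=np.array(o['eef_pos'])
yaw=v[3]; y=np.array([np.cos(yaw),np.sin(yaw),0]); z=np.array([0,0,-1.])
for name,X in (('lift',[.44,-.15,.29]),('mid',[.47,0,.29]),('over',[.506,.141,.22])):
    for a in (0,.9):
        yy=np.array([np.cos(yaw+a),np.sin(yaw+a),0]); G=R.from_matrix(np.c_[np.cross(yy,z),yy,z])
        print(name,a,Q.inv().apply(np.array(X)-P).round(3),(Q.inv()*G).as_rotvec().round(3))
print(o['q'],o['wrist_force'],o['opening'])
T,S=camera('top'),camera('scene')
a=cv2.resize(T['frame'][130:290,200:360],(400,400),interpolation=cv2.INTER_CUBIC)
b=cv2.resize(S['frame'][75:235,160:320],(400,400),interpolation=cv2.INTER_CUBIC)
cv2.imwrite('pics/c3.png',np.hstack([a,b])[:,:,::-1])
E
```

```text
time_s: 6.82
eef_pos: [0.4523, -0.2203, 0.2452]
eef_rot: [0.203, 0.647, 0.701, 0.221]
wrist_force: [-0.4, -0.2, -2.6]
opening: 0.132
grasp_force: 60.3
lift 0 [ 0.071  0.02  -0.04 ] [ 0.61  -0.    -0.001]
lift 0.9 [ 0.071  0.02  -0.04 ] [ 0.568  0.274 -0.872]
mid 0 [ 0.218  0.055 -0.016] [ 0.61  -0.    -0.001]
mid 0.9 [ 0.218  0.055 -0.016] [ 0.568  0.274 -0.872]
over 0 [0.356 0.053 0.068] [ 0.61  -0.    -0.001]
over 0.9 [0.356 0.053 0.068] [ 0.568  0.274 -0.872]
[-1.01383251 -0.24807231  2.15863968  0.63924377  1.02350788 -1.37799688] [-0.40232644 -0.22734185 -2.6002604 ] 0.13214403422518817
```

View pics/c3.png

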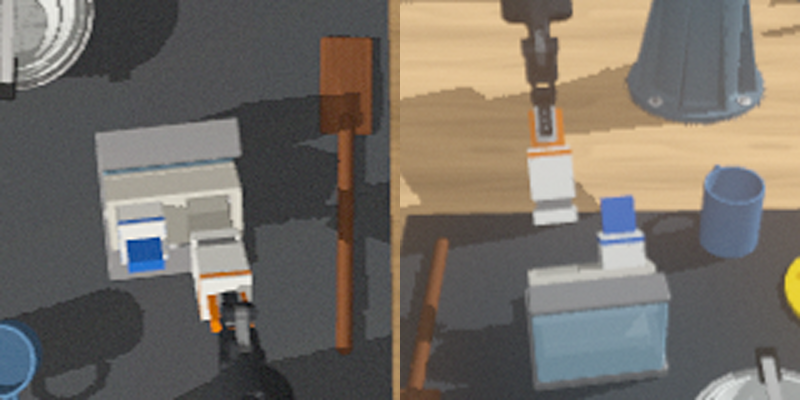

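The cartridge is out and held (crop 2, (552,190)), and the blue one is still seated at (618,230). Lifting, turning it upright, and crossing at height.

```bash
python3 -m jog '[0,0.01,-0.02,0.05,0,0,1, 0,0.02,-0.04,0.12,0,0,1, 0,0.03,-0.06,0.2,0,0,1, 0,0.04,-0.08,0.3,0,0,1, 0,0.045,-0.085,0.4,0,0,1, 0.01,0.047,-0.085,0.5,0,0,1, 0.03,0.05,-0.08,0.57,0,0,1, 0.06,0.055,-0.075,0.61,0,0,1, 0.1,0.06,-0.07,0.61,0,0,1, 0.14,0.07,-0.06,0.61,0,0,1, 0.18,0.075,-0.05,0.61,0,0,1, 0.22,0.08,-0.035,0.61,0,0,1, 0.26,0.085,-0.02,0.61,0,0,1, 0.3,0.09,-0.01,0.61,0,0,1, 0.335,0.095,0,0.61,0,0,1, 0.35,0.095,0.003,0.61,0,0,1, 0.356,0.085,0.02,0.61,0,0,1, 0.356,0.07,0.045,0.61,0,0,1, 0.356,0.053,0.068,0.61,0,0,1, 0.356,0.053,0.068,0.61,0,0,1]'
python3 - <<'E'
from h import *
o=get_obs();P=np.array(o['eef_pos']);Q=q(o)
print(Q.as_matrix()[:,2].round(4))
T,S=camera('top'),camera('scene')
a=cv2.resize(T['frame'][150:310,80:240],(400,400),interpolation=cv2.INTER_CUBIC)
b=cv2.resize(S['frame'][75:235,240:400],(400,400),interpolation=cv2.INTER_CUBIC)
cv2.imwrite('pics/c4.png',np.hstack([a,b])[:,:,::-1])
print(Q.inv().apply([.506-P[0],.141-P[1],.152-P[2]]).round(4))
E
```

```text
time_s: 9.43
eef_pos: [0.504, 0.1407, 0.2178]
eef_rot: [-0.002, 0.678, 0.735, -0.002]
wrist_force: [-1.0, 0.5, -2.1]
opening: 0.131
grasp_force: 60.1
[-5.6e-03  1.0e-04 -1.0e+00]
[0.0001 0.0024 0.0658]
```

View pics/c4.png

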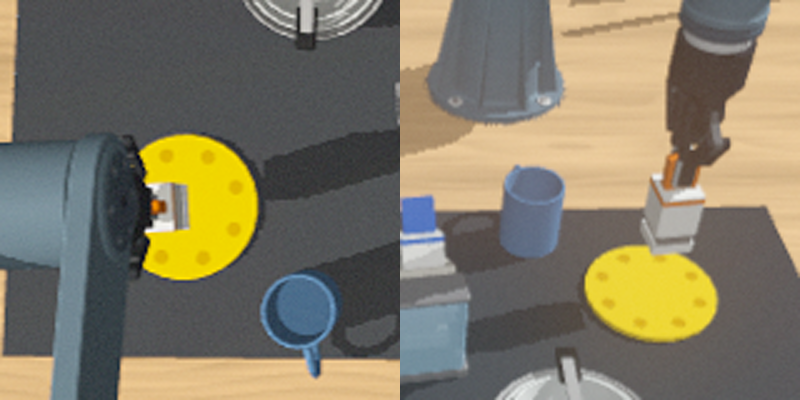

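The cartridge hangs upright over the trivet (crop 2: cartridge (673,212), trivet centre (650,293); crop 1: trivet centre (185,207)). Lowering it.

```bash
python3 -m jog '[0,0.002,0.02,0,0,0,1, 0,0.002,0.04,0,0,0,1, 0,0.002,0.055,0,0,0,1, 0,0.002,0.066,0,0,0,1, 0,0.002,0.071,0,0,0,1, 0,0.002,0.074,0,0,0,1, 0,0.002,0.076,0,0,0,1, 0,0.002,0.076,0,0,0,1, 0,0.002,0.076,0,0,0,1]'
python3 - <<'E'
from h import *
P=np.array(get_obs()['eef_pos'])
T,S=camera('top'),camera('scene')
for p,r,c,k in ((T,150,80,0),(S,75,240,400)):
    for d in (-.11,-.03,-.025):
        u=pix(p,P+[0,0,d]); print(k,d,((u+.5-[c,r])*2.5+[k,0]).round())
a=cv2.resize(T['frame'][150:310,80:240],(400,400),interpolation=cv2.INTER_CUBIC)
b=cv2.resize(S['frame'][75:235,240:400],(400,400),interpolation=cv2.INTER_CUBIC)
cv2.imwrite('pics/c5.png',np.hstack([a,b])[:,:,::-1])
E
```

```text
time_s: 10.65
eef_pos: [0.5081, 0.1413, 0.1447]
eef_rot: [0.0, 0.678, 0.735, 0.0]
wrist_force: [0.6, 0.1, -2.1]
opening: 0.131
grasp_force: 60.1
0 -0.11 [185. 203.]
0 -0.03 [167. 202.]
0 -0.025 [166. 202.]
400 -0.11 [652. 287.]
400 -0.03 [665. 238.]
400 -0.025 [666. 235.]
```

View pics/c5.png

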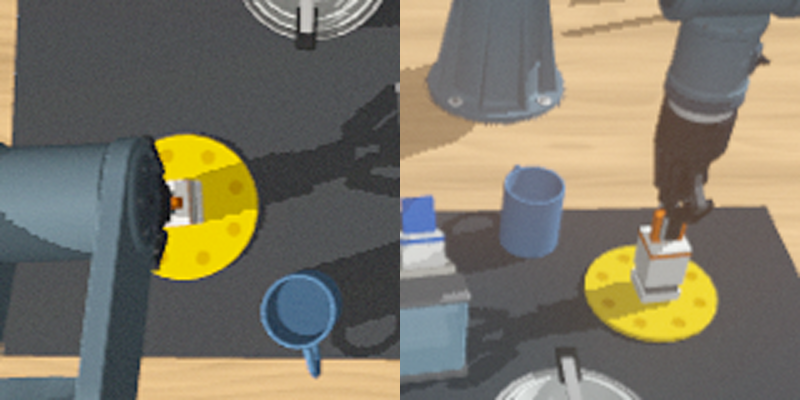

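It is centred above the trivet and still just off it: the wrist force shows only the weight. Lowering to contact.

```bash
python3 -m jog '[0,0,0.002,0,0,0,1, 0,0,0.004,0,0,0,1, 0,0,0.005,0,0,0,1, 0,0,0.005,0,0,0,1, 0,0,0.005,0,0,0,1]'
```

```text
time_s: 11.38
eef_pos: [0.508, 0.1414, 0.1397]
eef_rot: [0.0, 0.678, 0.735, 0.0]
wrist_force: [-0.8, 0.4, 2.8]
opening: 0.134
grasp_force: 60.8
```

```bash
python3 -m jog '[0,0,0.0015,0,0,0,1, 0,0,0.003,0,0,0,1, 0,0,0.003,0,0,0,1, 0,0,0.003,0,0,0,1]'
```

```text
time_s: 11.88
eef_pos: [0.509, 0.1418, 0.1395]
eef_rot: [0.001, 0.678, 0.735, 0.001]
wrist_force: [-5.9, 0.7, 23.0]
opening: 0.132
grasp_force: 64.0
```

Firm contact. Easing the press, opening, then retreating straight up.

```bash
python3 -m jog '[0,0,-0.001,0,0,0,1, 0,0,-0.0025,0,0,0,1, 0,0,-0.0025,0,0,0,0.75, 0,0,-0.0025,0,0,0,0.6, 0,0,-0.0025,0,0,0,0.5, 0,0,-0.0025,0,0,0,0.4, 0,0,-0.0025,0,0,0,0.4, 0,0,-0.0025,0,0,0,0.4, 0,0,-0.01,0,0,0,0.4, 0,0,-0.025,0,0,0,0.4, 0,0,-0.05,0,0,0,0.4, 0,0,-0.09,0,0,0,0.4, 0,0,-0.14,0,0,0,0.4, 0,0,-0.16,0,0,0,0.4, 0,0,-0.16,0,0,0,0.4]'
python3 - <<'E'
from h import *
T,S=camera('top'),camera('scene')
a=cv2.resize(T['frame'][150:310,80:240],(400,400),interpolation=cv2.INTER_CUBIC)
b=cv2.resize(S['frame'][115:275,200:360],(400,400),interpolation=cv2.INTER_CUBIC)
cv2.imwrite('pics/c6.png',np.hstack([a,b])[:,:,::-1])
E
```

```text
time_s: 13.75
eef_pos: [0.509, 0.1414, 0.2996]
eef_rot: [0.002, 0.678, 0.735, 0.002]
wrist_force: [-0.7, -0.3, 0.1]
opening: 0.598
grasp_force: 0.0
```

View pics/c6.png

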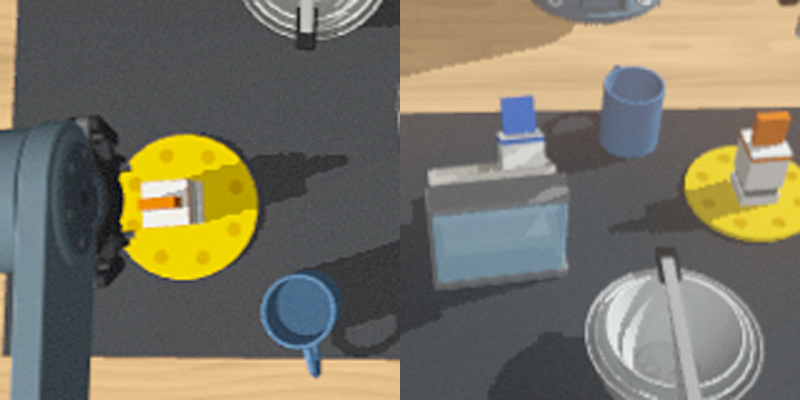

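The orange cartridge stands upright and free at the middle of the trivet (crop 2, (762,165)). The blue one is seated at (520,130), and the mug and bowls are unmoved. Handing in.

```bash
python3 -c "
from bench import hand_in; print(hand_in())"
```

```text
the job is handed in; nothing more can be done
None
```

I pulled the orange-tabbed cartridge out of its bay and stood it upright near the middle of the yellow trivet, then handed the job in at about 14 s; `hand_in` returned no verdict, but the last pictures showed the blue cartridge seated and the mug and bowls in place (the mwiko was last seen in place just after the pull, and the arm didn't go near it afterwards).

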